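# Load the reading turntable and latch its tray

### The arm

A 6-joint arm with a two-finger parallel gripper is mounted at the origin on the work surface. World frame = base frame: x ahead of the robot, y to its left, z up, the work surface at z = 0. Lengths are in m, angles in rad, forces in N, time in s.
With the tool pointing down it reaches from about 0.275 to 1 m from the base axis. Payload 8.4 kg.
Tool frame: the origin (TCP) lies on the centre line of the jaws, within the pads' length; the fingertips stand 25 mm ahead of it and the grasp point (between the pads) lies 6 mm ahead of it (tcp_to_tips is the distance from the TCP to the fingertips, in m); y points along the fingers, x is the direction in which the jaws open and shut, and the axes are right-handed (so a half turn about y gives the same grasp; the last joint's range is limited). The gripper opens to 85 mm and grips with 20 to 120 N. Pads are 22 mm wide; open, the fingers measure 114 mm over their backs; the gripper's body (76 mm by 85 mm) begins 54 mm behind the grasp point. The pads swing forward as they close: fully open they stand 13 mm farther back than shut.
Start: joints at [-1.108, 0.353, 1.633, -0, 1.155, -0.002], TCP at [0.28, -0.559, 0.256] pointing down, gripper open.
Joint ranges: [-2.63, 2.63], [-0.92, 2.1], [0.06, 2.66], [-1.3, 4.44], [0, 2.69], [-3.02, 3.02]. Speed limits (rad/s): [2.22, 2.22, 2.79, 3.14, 3.14, 3.14].

### API

Orientations are given as [roll, pitch, yaw] about the fixed x, y, z axes, in that order (R = Rz(yaw) Ry(pitch) Rx(roll)).
In Python, from rig import sense, camera, camera_model, sign_off, tcp_to_tips gives the robot as it stands. The module is installed in compiled form; this text tells all that it offers.
- The arm moves only by the shell command python3 -m handwheel 'ROWS'. ROWS is text: rows parted by semicolons, each of 7 numbers parted by spaces: the shift along the tool's x, y, z in mm, then the turn, a rotation vector about the tool's x, y, z in degrees, then the closure, from -1 (fully open) to 1 (shut). A call has 1 to 20 rows; each row is the pose to reach, as a shift and turn from the pose commanded when the call began, along the tool's axes at that moment; what a row does not reach only later rows make up. A row lasts 1/10 s, in which the tool goes at most 50 mm and 8.59 degrees, less where a joint would pass 70% of its speed; a pose out of reach is approached as far as the arm can. A call with a gripper value outside its range is refused whole. The fingers move at their own pace and stop on an object; the grip force is fixed at half the most. Time passes only in rows, so rows that repeat a pose let the fingers close. It gives the time, the measured TCP pose, the force and the opening at its end, in the units of the state.
- sense(): the state, without advancing time (a new reading comes with each control period).
- camera(name): name is "scene" or "top" or "wrist"; returns the picture (420x560x3 uint8, red, green, blue); there is no depth.
- camera_model(name): a dict with "intrinsics" (3x3 intrinsics, pixels), "T" (4x4, takes a point from camera to world coordinates). Camera axes: x right, y down, z forward; pixel columns grow to the right and rows downward; lengths in m; the calibration is good to about 2 mm. The wrist camera is an equidistant fisheye: a pixel r from the principal point sees the ray r / f radians off the axis. A picture is of the moment at which its call begins: read the wrist's pose just before it. camera_model takes no time and is no camera call; for the wrist camera it gives the pose at the moment of the call.
- sign_off(): hands the job in, once; it reports no verdict.
The state is a dict: "t": time; "joints": joint angles; "joint_velocities": joint speeds; "tau": joint torques, N m; "ee_pos": TCP position; "ee_rot": TCP orientation; "contact_force": force on the tool from outside, world axes, zero at the start; "torque": the same for the moment, N m; "finger_gap": finger opening in m.
Only numpy, scipy, OpenCV 4.12 (cv2) and the standard library are available. Lean on these libraries where they do the work, as an engineer would, in place of code of your own. Each camera call takes 0.05 s, during which the arm holds its last target.

### The job

Load the reading station: stand the bearing block inside the rectangular outline on the turntable, lying along the outline (either way round), and the large pulley flat inside the round outline. The turntable spins freely and its angle is already set, so put both down gently and do not let it turn. Once both are on it, push the tray in until the catch holds it, let go and see that it stays in; leave everything else on the bench where it is.

Things in the scene. Friction and masses are not known exactly. Their poses are not given: they have to be found in the camera images.
- bearing_mid (a point): Bearing block (pillow block) of dark cast steel, 0.35 kg, standing loose on the bench: foot plate 84 x 34 x 10 mm, on it a rounded housing 48 mm long and 30 mm thick with a round bore, 52 mm high in all. The point is its centre, 26 mm above its underside. x runs along the foot's 84 mm, y across (the housing's flat sides, 30 mm apart, face +y and -y; grasp these, above the foot plate), z up.
- pulley_mid (a point): Large pulley: plain aluminium wheel lying flat, 54 mm diameter, 36 mm high, with a shallow belt groove round its middle third and a small dark bore, 0.25 kg. The point is its centre, 18 mm above its underside; z up. It may be gripped across its diameter.
- rect_mark (a point): Centre of the rectangular outline (dark lines, about 90 x 44 mm) on the top face of the turntable. The turntable is a white disc of 200 mm diameter, its top 50 mm above the bench; this point lies on the top face, 50 mm from the disc's axis. x points radially outwards, along the outline's long side; z up. It turns with the disc.
- ring_mark (a point): Centre of the round outline (dark circle, 64 mm diameter) on the turntable's top face, 55 mm from the disc's axis and 120 degrees anticlockwise from the rectangular outline. Its axes are parallel to those of rect_mark.
- disc (a joint): Angle of the turntable on the tray, rad, anticlockwise from above positive; any angle at the start. It runs freely: about 0.01 N m of friction, no stop.
- rim_a (a point): Point on the turntable's top face, 95 mm from its axis, straight out from the rectangular outline; with rim_b it shows whether the disc has turned.
- rim_b (a point): Point on the turntable's top face, 95 mm from its axis, 90 degrees anticlockwise from rim_a.
- tray (a joint): Travel of the tray, m: 0 fully out (start), pushed in towards the reader head. A spring pushes it out with 4 N at 0 and 7 N when in (the catch adds up to 2 N on the way), and it is damped (about 80 N per m/s). Pushed to its hard stop at 0.055 it has passed the catch; let go, it springs back to about 0.048 and stays there. Not caught, it slides back to 0.
- push_bar (a point): Middle of the front face of the tray's push bar (dark steel, 120 mm wide, 12 mm thick, 17 to 59 mm above the bench), 45 mm above the bench, 142 mm in front of the turntable's axis. x: direction to push; z up. Clear bench before it; 34 mm high rails beside the tray; a 90 mm high reader head 195 mm beyond the turntable's axis when the tray is out.
- small_pulley_mid (a point): Small pulley, 34 mm diameter, 24 mm high, same make as the large one; bystander, not to be used. The point is its centre.
- carton: Cardboard carton 70 x 100 x 50 mm, bystander; origin at the centre of its underside.
- tape_roll: Roll of clear tape, 92 mm diameter, 48 mm high, bystander; origin at the centre of its underside.
- mug: White mug, 80 mm diameter, 90 mm high, bystander; origin at the centre of its underside.
- screwdriver: Screwdriver lying on the bench, bystander.
- spray_jar: Jar, 56 mm diameter, 110 mm high, bystander; origin at the centre of its underside.
Mind the look-alikes: they are no part of the job. Several things look just like the part that bears bearing_mid: the one meant starts farthest from the robot's base.

How it is judged:
By the outcome, as a careful person would: the job done as asked, in the order asked, and still so for the second after the job is handed in, with the robot touching nothing.
It also fails if it takes over 72 s, if anything falls off the work surface, if the arm or the gripper's body presses on something with over 40 N, if the wrist force passes 120 N, or if a joint passes its speed limit or range.

## Working session

There is one attempt and no reset: what is moved stays moved. The work goes in short steps, Python scripts to look and compute and a shell command to move; the robot and the scene stay as the last step left them, time stands still between calls to the robot, and variables do not carry over. Pictures are saved under pics/ and viewed, and the job is handed in when it is done.

```bash
ls; mkdir -p pics
python3 - <<'E'
from rig import *
import cv2
print(sense()); print(tcp_to_tips)
for n in ("scene","top","wrist"):
    m=camera_model(n); print(n,m["intrinsics"],m["T"])
    im=camera(n); cv2.imwrite(f"pics/{n}0.png",im[:,:,::-1])
E
```

```text
pics
{'t': 0.0, 'joints': array([-1.10839258e+00,  3.53703161e-01,  1.63413537e+00,  6.83231950e-06,
        1.15522995e+00, -2.40428020e-03]), 'joint_velocities': array([ 0.00117044,  0.00136021, -0.00067865,  0.00018955, -0.000187  ,
        0.00017597]), 'tau': array([-8.71709744e-04, -6.05241036e+01, -3.42078245e+01,  3.55936933e-06,
        8.94628989e-03,  1.27043046e-05]), 'ee_pos': array([ 0.27995395, -0.55828646,  0.25552678]), 'ee_rot': array([-1.57078653e+00,  1.47580411e-03, -1.10599106e+00]), 'contact_force': array([ 0.38746549, -0.68049166, -0.78810873]), 'torque': array([-0.00357951,  0.00681468, -0.02600457]), 'finger_gap': 0.08533782417266865}
0.025
scene [[465.7509133    0.         285.00443953]
 [  0.         465.7509133  208.76516962]
 [  0.           0.           1.        ]] [[ 0.46948506  0.66961563 -0.57549865  1.30431017]
 [ 0.88284094 -0.36579765  0.29459115 -0.40065055]
 [-0.01325322 -0.64637991 -0.76290063  1.1513684 ]
 [ 0.          0.          0.          1.        ]]
top [[434.06987636   0.         268.09794431]
 [  0.         434.06987636 216.05443066]
 [  0.           0.           1.        ]] [[-1.20840710e-02 -9.97733095e-01  6.62015515e-02  3.86507763e-01]
 [-9.99926507e-01  1.19928294e-02 -1.77548905e-03  1.91036163e-02]
 [ 9.77520276e-04 -6.62181413e-02 -9.97804691e-01  1.43554443e+00]
 [ 0.00000000e+00  0.00000000e+00  0.00000000e+00  1.00000000e+00]]
wrist [[325.1922621    0.         281.68394799]
 [  0.         325.1922621  206.77382314]
 [  0.           0.           1.        ]] [[ 0.44883289 -0.85901268 -0.24626462  0.34319569]
 [-0.8936146  -0.43188733 -0.12217316 -0.52713416]
 [-0.00141028  0.27490099 -0.96147151  0.3730208 ]
 [ 0.          0.          0.          1.        ]]
```

View pics/top0.png

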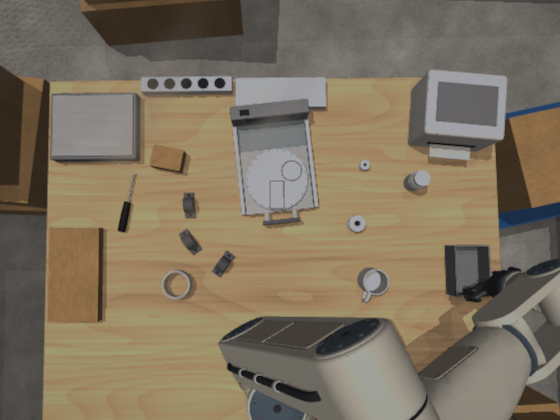

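View pics/scene0.png

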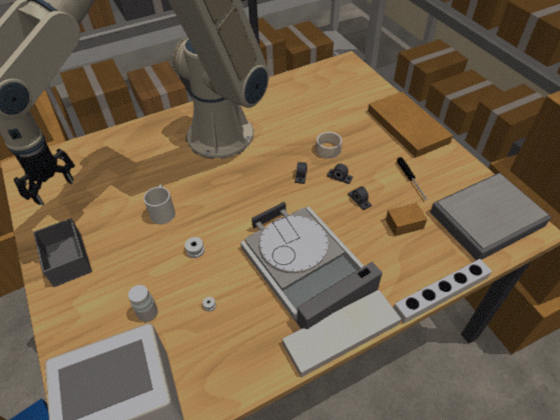

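View pics/wrist0.png

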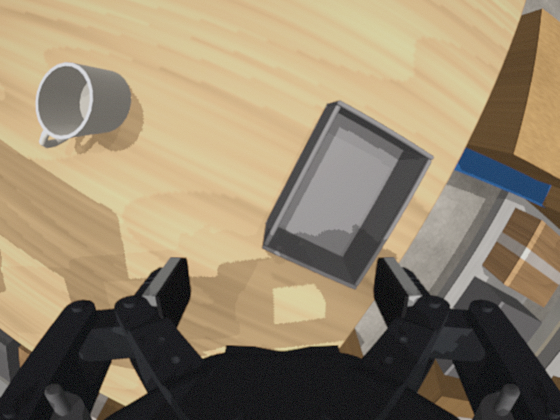

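The three dark bearing blocks in the top view are at (189,204), (190,241) and (224,263). The large pulley is at (357,223) and its small look-alike at (365,165). The turntable is near (277,179) and the push bar near (282,221). I'll measure these next and check the choice in a crop.

```bash
cat > h.py <<'E'
import numpy as np, cv2
from rig import *
def ray(n,uv,m=None):
    m=m or camera_model(n);K=m["intrinsics"];T=m["T"]
    x=(uv[0]-K[0,2])/K[0,0];y=(uv[1]-K[1,2])/K[1,1]
    if n=="wrist":
        r=np.hypot(x,y);d=np.array([x*np.sinc(r/np.pi),y*np.sinc(r/np.pi),np.cos(r)])
    else: d=np.array([x,y,1.])
    d=T[:3,:3]@d
    return T[:3,3],d/np.linalg.norm(d)
def cast(n,uv,z,m=None):
    o,d=ray(n,uv,m);return o+d*(z-o[2])/d[2]
def proj(n,p,m=None):
    m=m or camera_model(n);K=m["intrinsics"];T=m["T"]
    c=T[:3,:3].T@(np.array(p)-T[:3,3])
    if n=="wrist":
        r=np.hypot(c[0],c[1]);a=np.arctan2(r,c[2]);k=a/max(r,1e-9)
        return np.array([K[0,0]*c[0]*k+K[0,2],K[1,1]*c[1]*k+K[1,2]])
    return np.array([K[0,0]*c[0]/c[2]+K[0,2],K[1,1]*c[1]/c[2]+K[1,2]])
def snap(n,f):
    m=camera_model(n);im=camera(n);cv2.imwrite(f"pics/{f}.png",im[:,:,::-1]);np.savez(f"pics/{f}.npz",im=im,K=m["intrinsics"],T=m["T"]);return im,{"intrinsics":m["intrinsics"],"T":m["T"]}
E
python3 - <<'E'
from h import *
for nm,p,z in [("b1",(189,204),.03),("b2",(190,241),.03),("b3",(224,263),.03),("pul",(357,223),.036),("small",(365,165),.024),("disc",(277,179),.05),("bar",(282,221),.06),("mug",(375,282),.09),("tape",(176,285),.048)]:
    q=cast("top",p,z);print(nm,q.round(3),np.hypot(*q[:2]).round(3))
for n,p,s in (("scene",(210,185),5),):pass
a=cv2.imread("pics/top0.png")[90:290,140:390];cv2.imwrite("pics/topc.png",cv2.resize(a,None,fx=3.2,fy=3,interpolation=cv2.INTER_CUBIC))
b=cv2.imread("pics/scene0.png")[140:280,180:390];cv2.imwrite("pics/scc.png",cv2.resize(b,None,fx=3.8,fy=3.8,interpolation=cv2.INTER_CUBIC))
E
```

```text
b1 [0.522 0.273 0.03 ] 0.589
b2 [0.402 0.27  0.03 ] 0.484
b3 [0.33 0.16 0.03] 0.367
pul [ 0.453 -0.27   0.036] 0.528
small [ 0.644 -0.304  0.024] 0.712
disc [ 0.598 -0.013  0.05 ] 0.598
bar [ 0.462 -0.027  0.06 ] 0.462
mug [ 0.269 -0.31   0.09 ] 0.41
tape [0.263 0.311 0.048] 0.407
```

View pics/topc.png

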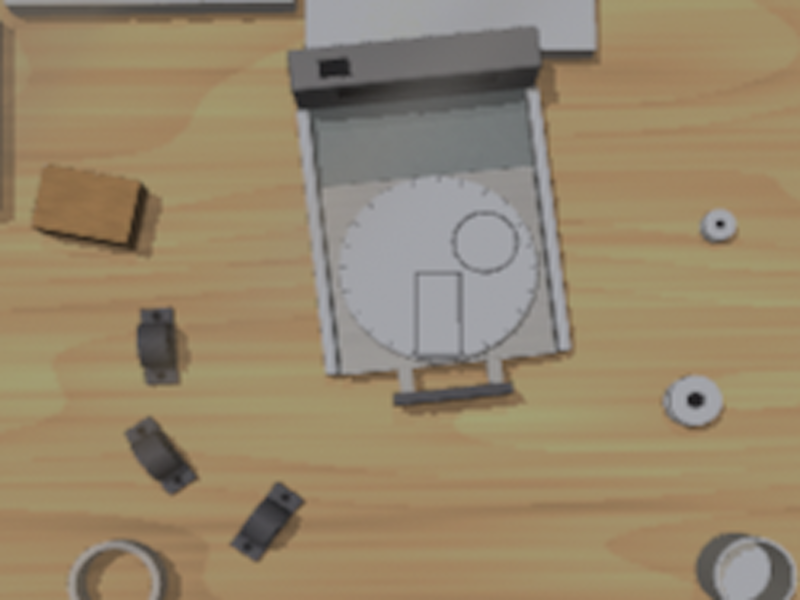

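View pics/scc.png

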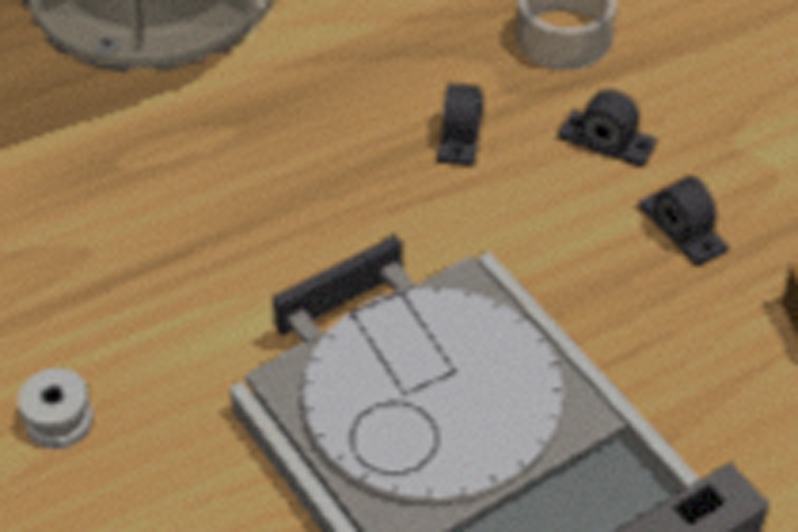

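Chosen block: (189,204), at about (0.522, 0.273). Its radius of 0.59 m is the farthest of the three, and the crop shows the same shape on all of them. I'll start with the pulley, hovering above it to measure with the wrist camera.

```bash
python3 -m handwheel '-180 0 284 0 -63 0 -1;-180 0 284 0 -63 0 -1;-180 0 284 0 -63 0 -1;-180 0 284 0 -63 0 -1;-180 0 284 0 -63 0 -1;-180 0 284 0 -63 0 -1;-180 0 284 0 -63 0 -1;-180 0 284 0 -63 0 -1;-180 0 284 0 -63 0 -1;-180 0 284 0 -63 0 -1;-180 0 284 0 -63 0 -1'
python3 - <<'E'
from h import *
print(sense())
snap("wrist","w1"); snap("top","t1")
E
```

```text
t: 1.25
ee_pos: [0.453, -0.2711, 0.2562]
ee_rot: [-1.571, 0.0, -0.009]
contact_force: [0.0, 0.2, 0.6]
finger_gap: 0.0852
{'t': 1.25, 'joints': array([-5.42085488e-01,  2.02315824e-01,  1.83997150e+00, -1.06337091e-04,
        1.09952405e+00, -5.33178924e-01]), 'joint_velocities': array([-4.20403597e-03, -7.11454771e-05, -9.96597170e-04,  1.70321020e-03,
       -3.86514852e-04, -4.93002490e-03]), 'tau': array([ 5.06242532e-01, -4.83661544e+01, -3.30429411e+01,  2.12789542e-02,
        3.84363346e-03,  8.59668420e-03]), 'ee_pos': array([ 0.45295863, -0.27108659,  0.25617725]), 'ee_rot': array([-1.57076674e+00,  2.36514647e-04, -8.85827140e-03]), 'contact_force': array([0.02440744, 0.2370437 , 0.59314469]), 'torque': array([ 0.06619255, -0.0493828 ,  0.02809177]), 'finger_gap': 0.08521697967319099}
```

View pics/w1.png

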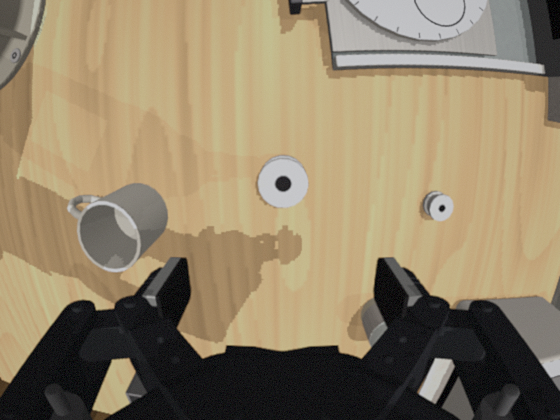

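Pulley top at (283,184) in the wrist view. I'll measure the bore and circle there and cross-check against the top camera.

Run:
```python
from h import *
d=np.load("pics/w1.npz");m={"intrinsics":d["K"],"T":d["T"]};im=d["im"]
g=cv2.cvtColor(im,cv2.COLOR_RGB2HSV)
# white top
w=((g[...,1]<40)&(g[...,2]>150)).astype(np.uint8); w[:140]=0;w[235:]=0;w[:,:240]=0;w[:,330:]=0
c=max(cv2.findContours(w,0,1)[0],key=cv2.contourArea);(u,v),r=cv2.minEnclosingCircle(c);print("circ",u,v,r,cv2.contourArea(c))
P=np.array([cast("wrist",p[0],.036,m) for p in c]);(x,y),r=cv2.minEnclosingCircle(P[:,:2].astype(np.float32));print("world",x,y,r)
k=(g[...,2]<70).astype(np.uint8);k[:165]=0;k[205:]=0;k[:,:265]=0;k[:,300:]=0
M=cv2.moments(k,True);q=(M['m10']/M['m00'],M['m01']/M['m00']);print(q,cast("wrist",q,.036,m))
t=np.load("pics/t1.npz");mt={"intrinsics":t["K"],"T":t["T"]}
g=t["im"].max(2);k=(g<80).astype(np.uint8);k[:215]=0;k[232:]=0;k[:,:349]=0;k[:,366:]=0
M=cv2.moments(k,True)
if M['m00']: q=(M['m10']/M['m00'],M['m01']/M['m00']);print("top",q,M['m00'],cast("top",q,.036,mt))
```

```text
circ 282.5865478515625 181.2357635498047 26.36306381225586 2009.0
world 0.4545559883117676 -0.27005985379219055 0.02862359583377838
(282.7852760736196, 183.41717791411043) [ 0.4548345  -0.27197096  0.036     ]
top (357.27777777777777, 223.27777777777777) 18.0 [ 0.45253362 -0.27099324  0.036     ]
```

Run:
```python
from h import *
from scipy.spatial.transform import Rotation as R
d=np.load("pics/w1.npz");m={"intrinsics":d["K"],"T":d["T"]};s=sense()
Rt=R.from_euler("xyz",s["ee_rot"]).as_matrix()
for uv in [(187,258),(189,290),(377,259),(376,290)]:
    o,dd=ray("wrist",uv,m);o=Rt.T@(o-s["ee_pos"]);dd=Rt.T@dd
    k=(np.sign(uv[0]-282)*.0426-o[0])/dd[0];print(uv,(o+k*dd).round(4))
cv2.imwrite("pics/wc.png",cv2.resize(d["im"][230:400,120:440,::-1],None,fx=2.5,fy=2.5))
```

```text
(187, 258) [-0.0426  0.0147  0.0075]
(189, 290) [-0.0426  0.0116 -0.0077]
(377, 259) [0.0426 0.0079 0.0103]
(376, 290) [ 0.0426  0.0037 -0.003 ]
```

View pics/wc.png

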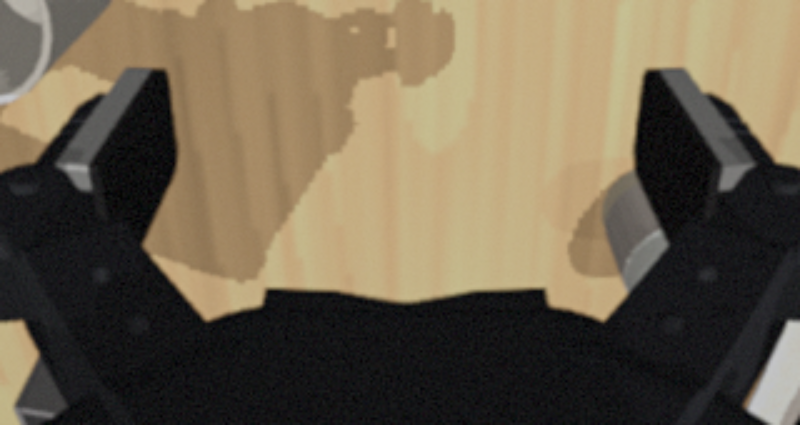

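Tips stand about 12 mm ahead of the TCP when open, so about 19 mm at a 54 mm opening. Descend to TCP z ≈ 0.027 and grip.

```bash
python3 -m handwheel '1 45 0 0 0 0 -1;1 90 0 0 0 0 -1;1 135 0 0 0 0 -1;1 175 0 0 0 0 -1;1 205 0 0 0 0 -1;1 220 0 0 0 0 -1;1 229 0 0 0 0 -1;1 229 0 0 0 0 -1;1 229 0 0 0 0 -1;1 229 0 0 0 0 1;1 229 0 0 0 0 1;1 229 0 0 0 0 1;1 229 0 0 0 0 1;1 229 0 0 0 0 1;1 229 0 0 0 0 1;1 229 0 0 0 0 1'
```

```text
t: 2.95
ee_pos: [0.4548, -0.2708, 0.0285]
ee_rot: [-1.572, -0.001, -0.006]
contact_force: [-1.4, 0.5, 10.2]
finger_gap: 0.0524
```

Run:
```python
from h import *
t=np.load("pics/t1.npz")["im"]
cv2.imwrite("pics/tc.png",cv2.resize(t[95:235,225:335,::-1],None,fx=4.2,fy=4.2,interpolation=cv2.INTER_CUBIC))
```

```text
(no output)
```

View pics/tc.png

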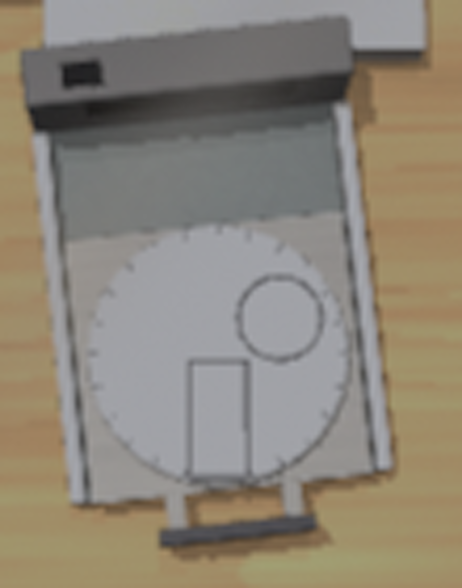

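```bash
python3 -m handwheel '0 -10 0 0 0 0 1;0 -30 0 0 0 0 1;0 -70 0 0 0 0 1;0 -120 0 0 0 0 1;0 -170 0 0 0 0 1;0 -200 0 0 0 0 1;0 -200 0 0 0 0 1;0 -200 0 0 0 0 1'
python3 - <<'E'
from h import *
for p in [(291.9,170.7),(276.9,194.5)]: print(cast("top",p,.05))
E
```

```text
t: 3.75
ee_pos: [0.4542, -0.2704, 0.228]
ee_rot: [-1.572, -0.001, -0.006]
contact_force: [-0.3, 0.1, -2.2]
finger_gap: 0.052
[ 0.62393401 -0.06180458  0.05      ]
[ 0.54742446 -0.01244913  0.05      ]
```

Held: wrist force is −2.2 N against a weight of 2.45 N. Next, move beside the disc and look.

```bash
python3 -m handwheel '35 0 30 0 0 0 1;70 0 65 0 0 0 1;105 0 95 0 0 0 1;130 0 115 0 0 0 1;140 0 125 0 0 0 1;140 0 125 0 0 0 1;140 0 125 0 0 0 1'
python3 - <<'E'
from h import *
print(sense()["ee_pos"])
snap("wrist","w2")
E
```

```text
t: 4.45
ee_pos: [0.5937, -0.1466, 0.2259]
ee_rot: [-1.571, 0.003, -0.006]
contact_force: [-0.5, 0.1, -2.5]
finger_gap: 0.0522
[ 0.59372949 -0.14656818  0.22585397]
```

View pics/w2.png

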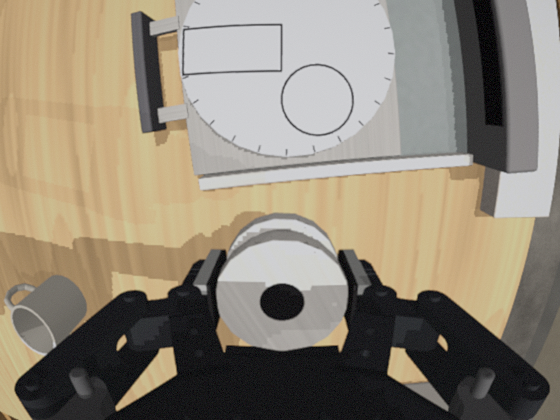

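Wrist view: ring at about (317,100), rectangle at about (232,50), held pulley's bore at (282,302). Measure these.

```bash
cat > meas.py <<'E'
import sys
from h import *
from scipy.spatial.transform import Rotation as R
def load(f):
    d=np.load(f"pics/{f}.npz");return d["im"],{"intrinsics":d["K"],"T":d["T"]}
def fitc(P):
    P=np.asarray(P);A=np.c_[2*P[:,:2],np.ones(len(P))];s=np.linalg.lstsq(A,(P[:,:2]**2).sum(1),rcond=None)[0]
    return s[0],s[1],np.sqrt(s[2]+s[0]**2+s[1]**2)
E
python3 - <<'E'
from meas import *
im,m=load("w2");v=im.max(2)
k=((v<120)).astype(np.uint8)
n,l,st,ce=cv2.connectedComponentsWithStats(k,connectivity=8)
for i in range(1,n):
    if st[i,4]>40 and st[i,1]<160 and st[i,0]<400: print(i,st[i],ce[i])
for seed in [(317,100),(232,50)]:
    # interior fill region: bright region enclosed
    f=(v>=120).astype(np.uint8);mask=np.zeros((f.shape[0]+2,f.shape[1]+2),np.uint8)
    cv2.floodFill(f,mask,seed,2)
    r=(f==2).astype(np.uint8);c=max(cv2.findContours(r,0,cv2.CHAIN_APPROX_NONE)[0],key=cv2.contourArea)
    P=np.array([cast("wrist",p[0],.05,m) for p in c]);print(seed,r.sum())
    print("circle",fitc(P)); print("rect",cv2.minAreaRect(P[:,:2].astype(np.float32)*1000))
# pulley top
s=sense();f=(v>140).astype(np.uint8)
kk=(v<60).astype(np.uint8);kk[:280]=0;kk[322:]=0;kk[:,:255]=0;kk[:,310:]=0
M=cv2.moments(kk,True);q=(M['m10']/M['m00'],M['m01']/M['m00']);zt=s["ee_pos"][2]+.0075
print("bore",q,cast("wrist",q,zt,m),s["ee_pos"])
E
```

```text
3 [ 131   12   46  121 2747] [147.32216964  72.26392428]
4 [182  24 100  51 343] [231.50145773  49.92419825]
5 [281  64  73  72 253] [316.83399209 100.01581028]
12 [204 157 180  20 348] [292.89942529 165.63218391]
(317, 100) 3809
circle (np.float64(0.6260498796791893), np.float64(-0.06109610950129424), np.float64(0.031106688399235114))
rect ((625.9900512695312, -60.97792053222656), (62.660579681396484, 62.17633056640625), 45.86729049682617)
(232, 50) 4351
circle (np.float64(0.5494222208782793), np.float64(-0.01287884167951403), np.float64(0.03716906904766383))
rect ((548.9920043945312, -12.77383804321289), (42.92490005493164, 88.59339904785156), 89.56292724609375)
bore (281.6925619834711, 301.6198347107438) [ 0.59473679 -0.14698728  0.23373329] [ 0.59367805 -0.14697501  0.22623329]
```

```bash
python3 -m handwheel '15 0 40 0 0 0 1;28 0 75 0 0 0 1;31 10 85 0 0 0 1;31 45 85 0 0 0 1;31 85 85 0 0 0 1;31 115 85 0 0 0 1;31 132 85 0 0 0 1;31 140 85 0 0 0 1;31 142 85 0 0 0 1;31 142 85 0 0 0 1'
python3 - <<'E'
from h import *
snap("wrist","w3");snap("scene","s3")
im=cv2.imread("pics/s3.png")[170:320,200:400];cv2.imwrite("pics/s3c.png",cv2.resize(im,None,fx=4,fy=4,interpolation=cv2.INTER_CUBIC))
E
```

```text
t: 5.5
ee_pos: [0.6268, -0.0623, 0.0858]
ee_rot: [-1.571, -0.001, -0.007]
contact_force: [0.5, -0.0, -1.5]
finger_gap: 0.0526
```

View pics/w3.png

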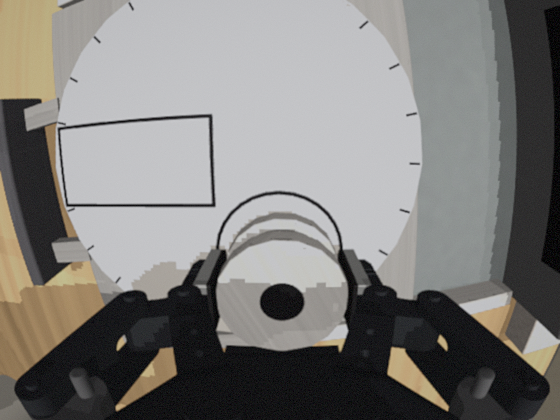

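View pics/s3c.png

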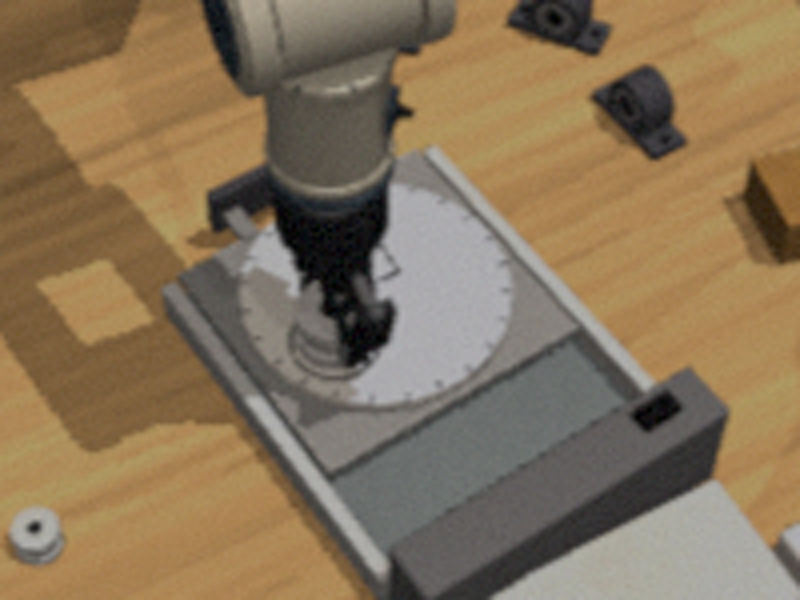

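Run:
```python
from meas import *
im,m=load("w3");v=im.max(2);s=sense()
k=(v<70).astype(np.uint8);k[:188]=0;k[236:]=0;k[:,:217]=0;k[:,345:]=0
ys,xs=np.nonzero(k);P=np.array([cast("wrist",(x,y),.05,m) for x,y in zip(xs,ys)])
print(len(P),fitc(P),s["ee_pos"],s["contact_force"])
print("bore",cast("wrist",(281.7,301.6),s["ee_pos"][2]+.0075,m))
# pulley top lit circle edges
for z in (.005,.0075,.010): print(z,[cast("wrist",(u,300),s["ee_pos"][2]+z,m)[0] for u in (216,350)])
```

```text
297 (np.float64(0.6263008045937795), np.float64(-0.06107649145008803), np.float64(0.032035093264908034)) [ 0.62738675 -0.06200706  0.08650325] [-0.65003315  1.19300067 -1.50157778]
bore [ 0.62777588 -0.06248773  0.09400325]
0.005 [np.float64(0.6009989693038681), np.float64(0.6556249017851511)]
0.0075 [np.float64(0.6016087641284384), np.float64(0.6550121471443802)]
0.01 [np.float64(0.6022185589530088), np.float64(0.6543993925036092)]
```

```bash
python3 -m handwheel '-1 1 1 0 0 0 1;-2 3 1 0 0 0 1;-2 5 1 0 0 0 1;-2 6 1 0 0 0 1;-2 6 1 0 0 0 1'
```

```text
t: 6.1
ee_pos: [0.6246, -0.0605, 0.0791]
ee_rot: [-1.571, 0.0, -0.006]
contact_force: [0.6, -0.6, -1.1]
finger_gap: 0.0522
```

```bash
python3 -m handwheel '0 1 0 0 0 0 1;0 1 0 0 0 0 1;0 1 0 0 0 0 1'; python3 -c "
from h import *
print(sense()['ee_pos'],sense()['contact_force']);snap('wrist','w4')"
```

```text
t: 6.4
ee_pos: [0.6249, -0.0605, 0.0786]
ee_rot: [-1.571, -0.001, -0.006]
contact_force: [-0.6, 1.5, 2.9]
finger_gap: 0.052
[ 0.62493486 -0.06048884  0.07862648] [-0.64916026  1.52265517  2.92503605]
```

View pics/w4.png

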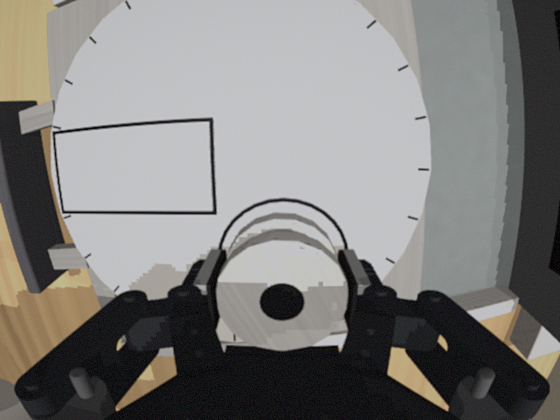

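```bash
python3 -m handwheel '0 1 0 0 0 0 -0.1;0 1 0 0 0 0 -0.2;0 1 0 0 0 0 -0.25;0 1 0 0 0 0 -0.3;0 1 0 0 0 0 -0.4;0 1 0 0 0 0 -0.5;0 1 0 0 0 0 -0.7;0 1 0 0 0 0 -0.8;0 1 0 0 0 0 -0.8'; python3 -c "
from h import *
print(sense()['ee_pos'],sense()['contact_force']);snap('wrist','w5')"
```

```text
t: 7.35
ee_pos: [0.6247, -0.0606, 0.0772]
ee_rot: [-1.571, 0.0, -0.006]
contact_force: [0.1, -0.0, -0.4]
finger_gap: 0.0767
[ 0.62468739 -0.06061286  0.07720467] [ 0.05292665 -0.00405101 -0.42024398]
```

View pics/w5.png

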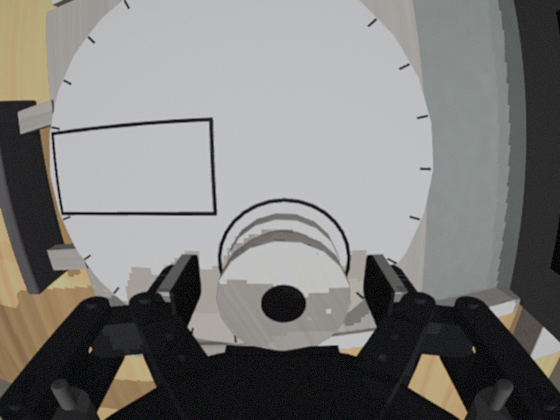

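```bash
python3 -m handwheel '0 -5 0 0 0 0 -1;0 -20 0 0 0 0 -1;0 -50 0 0 0 0 -1;0 -90 0 0 0 0 -1;0 -135 0 0 0 0 -1;0 -160 0 0 0 0 -1;0 -170 0 0 0 0 -1;0 -170 0 0 0 0 -1'
python3 - <<'E'
from meas import *
snap("wrist","w6");im,m=load("w6");v=im.max(2);s=sense();print(s["ee_pos"])
E
```

```text
t: 8.2
ee_pos: [0.6253, -0.0607, 0.2493]
ee_rot: [-1.571, -0.003, -0.006]
contact_force: [0.2, -0.4, 0.1]
finger_gap: 0.0852
[ 0.62449872 -0.0605576   0.24737471]
```

View pics/w6.png

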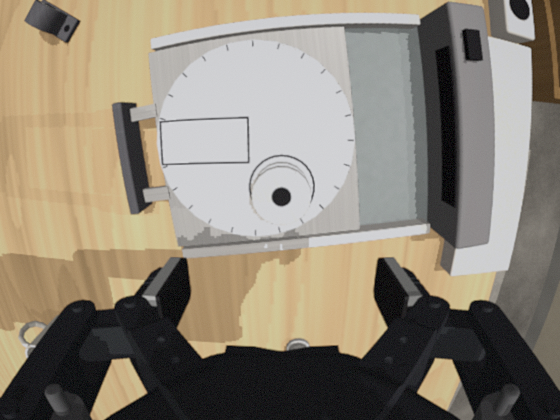

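Run:
```python
from meas import *
im,m=load("w6");v=im.max(2)
k=(v<60).astype(np.uint8);k[:185]=0;k[210:]=0;k[:,:268]=0;k[:,296:]=0
M=cv2.moments(k,True);q=(M['m10']/M['m00'],M['m01']/M['m00']);print("bore",q,cast("wrist",q,.086,m))
k=(v<110).astype(np.uint8);k[:150]=0;k[215:]=0;k[:,:245]=0;k[:,320:]=0;k[165:215,262:300]=0
ys,xs=np.nonzero(k);P=np.array([cast("wrist",(x,y),.05,m) for x,y in zip(xs,ys)]);
c=fitc(P);e=abs(np.hypot(P[:,0]-c[0],P[:,1]-c[1])-c[2])<.0015;print("ring",c,fitc(P[e]),e.sum(),len(e))
f=(v>=110).astype(np.uint8);mask=np.zeros((f.shape[0]+2,f.shape[1]+2),np.uint8)
cv2.floodFill(f,mask,(200,140),2);r=(f==2).astype(np.uint8);c=max(cv2.findContours(r,0,cv2.CHAIN_APPROX_NONE)[0],key=cv2.contourArea)
P=np.array([cast("wrist",p[0],.05,m) for p in c]);print("rect",cv2.minAreaRect(P[:,:2].astype(np.float32)*1000))
cv2.imwrite("pics/w6c.png",cv2.resize(im[90:250,140:370,::-1],None,fx=3.4,fy=3.4,interpolation=cv2.INTER_CUBIC))
```

```text
bore (281.070796460177, 196.5) [ 0.62613463 -0.06156547  0.086     ]
ring (np.float64(0.6238150020832216), np.float64(-0.05744249928148826), np.float64(0.032570241322574564)) (np.float64(0.627130355700756), np.float64(-0.059669984949959065), np.float64(0.030858786771782117)) 13 59
rect ((419.8307189941406, -68.5096435546875), (1106.743896484375, 619.9535522460938), 16.965917587280273)
```

View pics/w6c.png

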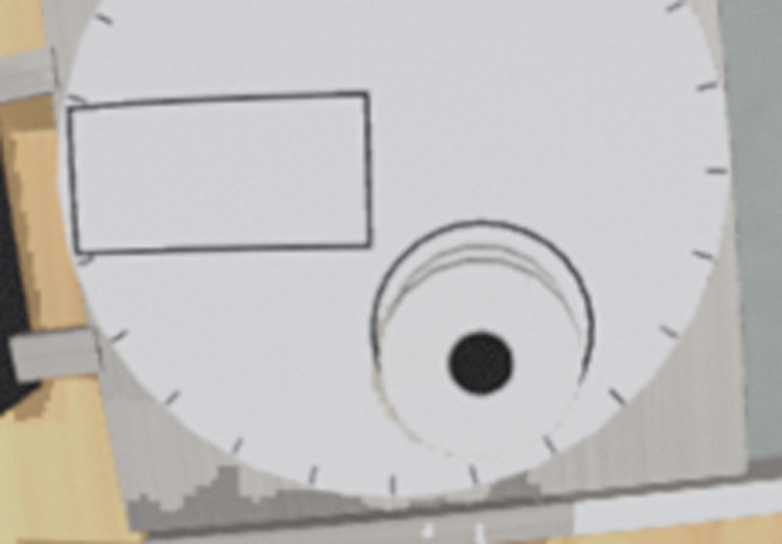

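Pulley bore at (0.626,−0.0616) against the ring at (0.626,−0.061), so it is centred. Now to the bearing block.

```bash
python3 -m handwheel '-110 0 330 0 -90 0 -1;-110 0 330 0 -90 0 -1;-110 0 330 0 -90 0 -1;-110 0 330 0 -90 0 -1;-110 0 330 0 -90 0 -1;-110 0 330 0 -90 0 -1;-110 0 330 0 -90 0 -1;-110 0 330 0 -90 0 -1;-110 0 330 0 -90 0 -1;-110 0 330 0 -90 0 -1;-110 0 330 0 -90 0 -1;-110 0 330 0 -90 0 -1;-110 0 330 0 -90 0 -1'
python3 - <<'E'
from meas import *
print(sense()["ee_pos"],sense()["joints"])
snap("wrist","w7")
E
```

```text
t: 9.55
ee_pos: [0.5162, 0.2697, 0.2458]
ee_rot: [-1.568, 0.001, 1.562]
contact_force: [-0.5, 0.3, -0.2]
finger_gap: 0.0856
[0.5161722  0.26974844 0.2457668 ] [ 4.78946358e-01  2.98937867e-01  1.73564372e+00  7.58256027e-05
  1.10958948e+00 -1.08294259e+00]
```

View pics/w7.png

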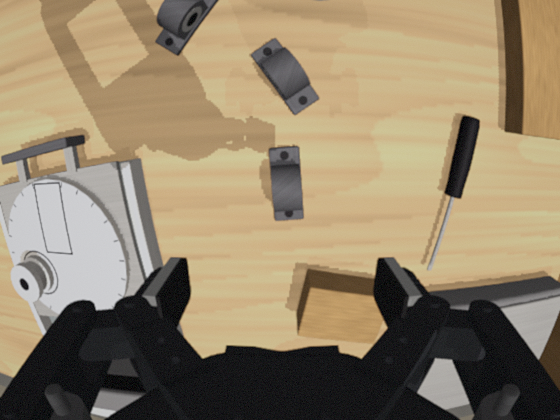

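Run:
```python
from meas import *
im,m=load("w7");g=cv2.cvtColor(im,cv2.COLOR_RGB2HSV)
cv2.imwrite("pics/w7c.png",cv2.resize(im[140:230,255:320,::-1],None,fx=6,fy=6,interpolation=cv2.INTER_CUBIC))
k=((im.max(2)<125)&(g[...,1]<70)).astype(np.uint8);k[:140]=0;k[228:]=0;k[:,:262]=0;k[:,312:]=0
c=max(cv2.findContours(k,0,cv2.CHAIN_APPROX_NONE)[0],key=cv2.contourArea);b=cv2.minAreaRect(c);print(b,cv2.boxPoints(b).tolist())
for p in [(285,155.5),(289,213)]: print(cast("wrist",p,.01,m))
```

```text
((285.8070983886719, 182.7994842529297), (72.38700103759766, 29.710020065307617), 85.91438293457031) [[268.4111633300781, 147.75634765625], [298.0456848144531, 145.63958740234375], [303.2030334472656, 217.84262084960938], [273.5685119628906, 219.95938110351562]]
[0.48946092 0.27345627 0.01      ]
[0.55487347 0.27761484 0.01      ]
```

View pics/w7c.png

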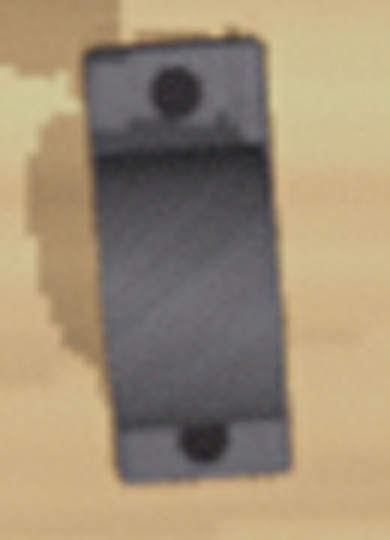

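Run:
```python
from meas import *
im,m=load("w7");s=sense();t=[s["ee_pos"]]
a=cast("wrist",(284.2,147.3),.01,m);b=cast("wrist",(289.3,219),.01,m);d=b-a
print(a,b,np.linalg.norm(d),(a+b)/2,np.degrees(np.arctan2(d[1],d[0])))
a=cast("wrist",(284.3,155.2),.01,m);b=cast("wrist",(289,213),.01,m);d=b-a
print(np.linalg.norm(d),(a+b)/2,np.degrees(np.arctan2(d[1],d[0])))
l=cast("wrist",(269.7,148),.01,m);r=cast("wrist",(298.7,146.7),.01,m);print(np.linalg.norm(l-r))
print(t,np.degrees(s["ee_rot"]))
```

```text
[0.48044739 0.27264708 0.01      ] [0.56203361 0.27794556 0.01      ] 0.08175809363547942 [0.5212405  0.27529632 0.01      ] 3.715764213629329
0.06593207283997045 [0.52199931 0.27515536 0.01      ] 4.278620284183274
0.03152001474535483
[array([0.51634884, 0.26981358, 0.24614193])] [-8.99029537e+01  5.17012614e-02  8.95031425e+01]
```

```bash
python3 -m handwheel '5 30 -5 0 -4.5 0 -1;5 75 -5 0 -4.5 0 -1;5 120 -5 0 -4.5 0 -1;5 160 -5 0 -4.5 0 -1;5 185 -5 0 -4.5 0 -1;5 200 -5 0 -4.5 0 -1;5 205 -5 0 -4.5 0 -1;5 205 -5 0 -4.5 0 -1;5 205 -5 0 -4.5 0 -1;5 205 -5 0 -4.5 0 -0.6;5 205 -5 0 -4.5 0 -0.2;5 205 -5 0 -4.5 0 0;5 205 -5 0 -4.5 0 0'
python3 - <<'E'
from meas import *
print(sense()["ee_pos"],sense()["joints"])
snap("wrist","w8")
E
```

```text
t: 10.9
ee_pos: [0.522, 0.2752, 0.0427]
ee_rot: [-1.571, -0.0, 1.643]
contact_force: [-0.6, 0.1, -0.6]
finger_gap: 0.0427
[0.52201854 0.27517428 0.04267038] [ 4.82580614e-01  5.74221078e-01  1.84887613e+00 -9.19493930e-06
  7.17908287e-01 -1.16027432e+00]
```

View pics/w8.png

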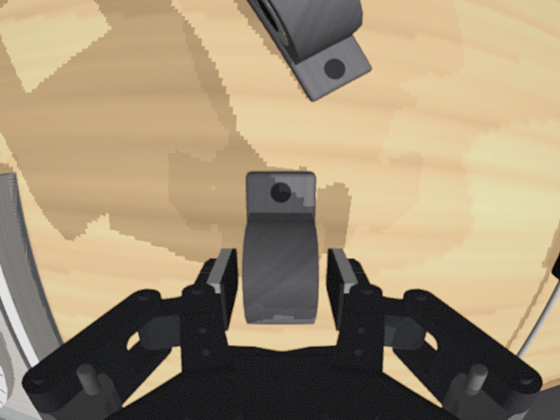

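The block at (281,248) sits centred and square between the pads. Closing and lifting.

```bash
python3 -m handwheel '0 0 0 0 0 0 0.2;0 0 0 0 0 0 0.4;0 0 0 0 0 0 1;0 0 0 0 0 0 1;0 0 0 0 0 0 1'; python3 -m handwheel '0 -10 0 0 0 0 1;0 -35 0 0 0 0 1;0 -75 0 0 0 0 1;0 -120 0 0 0 0 1;0 -160 0 0 0 0 1;0 -180 0 0 0 0 1;0 -180 0 0 0 0 1;0 -180 0 0 0 0 1'
```

```text
t: 11.45
ee_pos: [0.522, 0.2751, 0.0425]
ee_rot: [-1.571, -0.0, 1.643]
contact_force: [-0.3, -0.7, 5.0]
finger_gap: 0.0292
t: 12.25
ee_pos: [0.5213, 0.2748, 0.2217]
ee_rot: [-1.57, 0.0, 1.643]
contact_force: [-0.2, -0.1, -3.4]
finger_gap: 0.0294
```

```bash
python3 -m handwheel '-35 0 -7 0 1 0 1;-75 0 -15 0 2 0 1;-115 0 -23 0 3 0 1;-155 0 -31 0 4 0 1;-195 0 -39 0 4.5 0 1;-235 0 -47 0 4.5 0 1;-265 0 -53 0 4.5 0 1;-285 0 -57 0 4.5 0 1;-292 0 -58 0 4.5 0 1;-292 0 -58 0 4.5 0 1;-292 0 -58 0 4.5 0 1'
python3 - <<'E'
from meas import *
print(sense()["ee_pos"],sense()["joints"])
snap("wrist","w9")
E
```

```text
t: 13.35
ee_pos: [0.5999, -0.0113, 0.2211]
ee_rot: [-1.569, -0.0, 1.564]
contact_force: [0.3, -0.3, -2.9]
finger_gap: 0.0294
[ 0.59991972 -0.01126148  0.22106262] [-2.15020665e-02  3.50882636e-01  1.72091236e+00  5.00525417e-04
  1.07200907e+00 -1.58614809e+00]
```

View pics/w9.png

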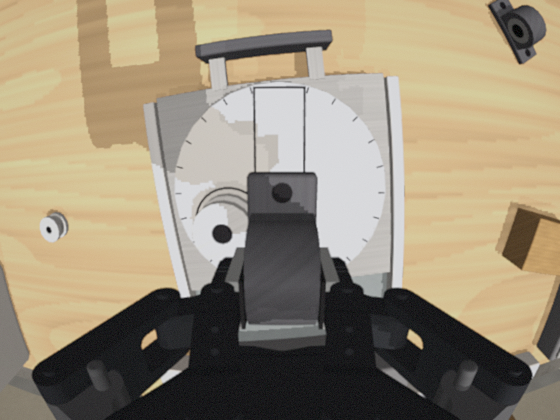

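Run:
```python
from meas import *
im,m=load("w9");v=im.max(2).astype(float);s=sense()
cv2.imwrite("pics/w9c.png",cv2.resize(im[75:215,235:330,::-1],None,fx=4.2,fy=4.2,interpolation=cv2.INTER_CUBIC))
# side lines: darkest pixel per row
L=[];Rr=[]
for r in range(93,168):
    for lo,hi,A in ((247,262,L),(297,312,Rr)):
        w=np.clip(170-v[r,lo:hi],0,None) ; 
        seg=v[r,lo:hi];bg=np.median(seg);w=np.clip(bg-15-seg,0,None)
        if w.sum()>10:A.append(cast("wrist",((w*np.arange(lo,hi)).sum()/w.sum(),r),.05,m))
for A in (L,Rr):
    A=np.array(A);p=np.polyfit(A[:,0],A[:,1],1);res=A[:,1]-np.polyval(p,A[:,0]);ok=abs(res)<.002;p=np.polyfit(A[ok,0],A[ok,1],1)
    print(len(A),ok.sum(),"slope deg",np.degrees(np.arctan(p[0])),"y at .5487",np.polyval(p,.5487),"std",res[ok].std())
T=[]
for c in range(260,299):
    seg=v[80:96,c];w=np.clip(np.median(seg)-15-seg,0,None)
    if w.sum()>10:T.append(cast("wrist",(c,80+(w*np.arange(16)).sum()/w.sum()),.05,m))
T=np.array(T);print("near end x",np.median(T[:,0]),np.polyfit(T[:,1],T[:,0],1))
z=s["ee_pos"][2]-.0325
for p in [(248,173),(316,173),(282.5,193)]: print(cast("wrist",p,z,m))
print(s["ee_pos"],np.degrees(s["ee_rot"]))
```

```text
75 75 slope deg -0.08440957792888512 y at .5487 -0.03508024521868645 std 9.132062752177777e-05
75 75 slope deg -0.141188605634749 y at .5487 0.008927445345282498 std 4.974911162920906e-05
near end x 0.5029397627239577 [0.06006646 0.50375799]
[ 0.55734753 -0.02656206  0.1889414 ]
[0.55752882 0.005253   0.1889414 ]
[ 0.56709041 -0.01047328  0.1889414 ]
[ 0.6000862  -0.01100839  0.2214414 ] [-8.99104002e+01 -2.15422879e-02  8.96697161e+01]
```

View pics/w9c.png

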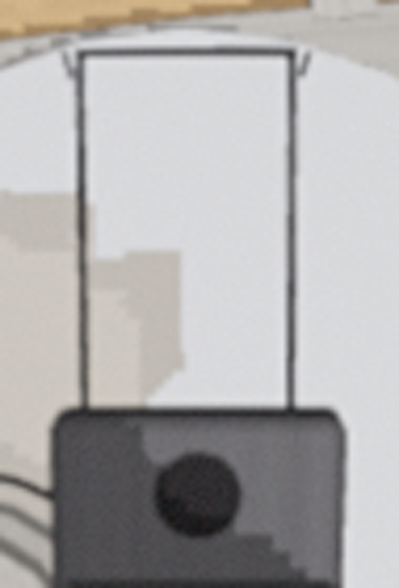

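```bash
python3 -m handwheel '-1 0 20 0 0 0 1;-2 5 42 0 0 0 1;-2.5 25 51 0 0 0 1;-2.5 60 51 0 0 0 1;-2.5 90 51 0 0 0 1;-2.5 110 51 0 0 0 1;-2.5 119 51 0 0 0 1;-2.5 122 51 0 0 0 1;-2.5 122 51 0 0 0 1;-2.5 122 51 0 0 0 1'
python3 - <<'E'
from meas import *
print(sense()["ee_pos"],sense()["ee_rot"])
snap("wrist","w10")
E
```

```text
t: 14.4
ee_pos: [0.5505, -0.014, 0.1014]
ee_rot: [-1.573, 0.0, 1.565]
contact_force: [0.4, -0.3, -3.0]
finger_gap: 0.0294
[ 0.55053226 -0.0139773   0.10135865] [-1.57260561e+00  2.06025111e-05  1.56462723e+00]
```

View pics/w10.png

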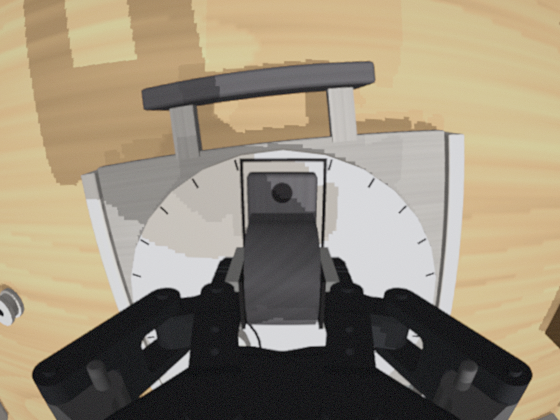

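```bash
cat > bl.py <<'E'
from meas import *
def go(f,ct,cb,rows,tr):
    im,m=load(f);v=im.max(2).astype(float);s=sense()
    out=[]
    for lo,hi in ct:
        A=[]
        for r in range(*rows):
            seg=v[r,lo:hi];w=np.clip(np.median(seg)-25-seg,0,None)
            if w.sum()>10:A.append(cast("wrist",((w*np.arange(lo,hi)).sum()/w.sum(),r),.05,m))
        A=np.array(A);p=np.polyfit(A[:,0],A[:,1],1);print(len(A),"slope",np.degrees(np.arctan(p[0])),"y@.5485",np.polyval(p,.5485),np.polyval(p,.52))
    T=[]
    for c in range(*cb):
        seg=v[tr[0]:tr[1],c];w=np.clip(np.median(seg)-25-seg,0,None)
        if w.sum()>10:T.append(cast("wrist",(c,tr[0]+(w*np.arange(len(seg))).sum()/w.sum()),.05,m))
    T=np.array(T);print("near end x",np.median(T[:,0]),np.degrees(np.arctan(np.polyfit(T[:,1],T[:,0],1)[0])))
    print(s["ee_pos"],np.degrees(s["ee_rot"]))
    return m,s
E
python3 - <<'E'
from bl import *
m,s=go("w10",[(236,246),(321,331)],(252,314),(172,225),(154,167))
z=s["ee_pos"][2]-.0325
for p in [(248,172.5),(316,172.5),(282.5,192.5)]: print(cast("wrist",p,z,m))
im,_=load("w10");cv2.imwrite("pics/w10c.png",cv2.resize(im[145:265,225:340,::-1],None,fx=5,fy=5,interpolation=cv2.INTER_CUBIC))
E
```

```text
53 slope -0.0652139719855806 y@.5485 -0.03497595438359734 -0.03494351571149991
53 slope -0.12685917861444063 y@.5485 0.008970824231787793 0.009033926479969019
near end x 0.5044454061462696 -0.22913305280103743
[ 0.55051283 -0.01406789  0.10137238] [-9.01063189e+01  1.94696628e-03  8.96391560e+01]
[ 0.50786845 -0.02930635  0.06887238]
[0.50803989 0.0025341  0.06887238]
[ 0.51762103 -0.01320167  0.06887238]
```

View pics/w10c.png

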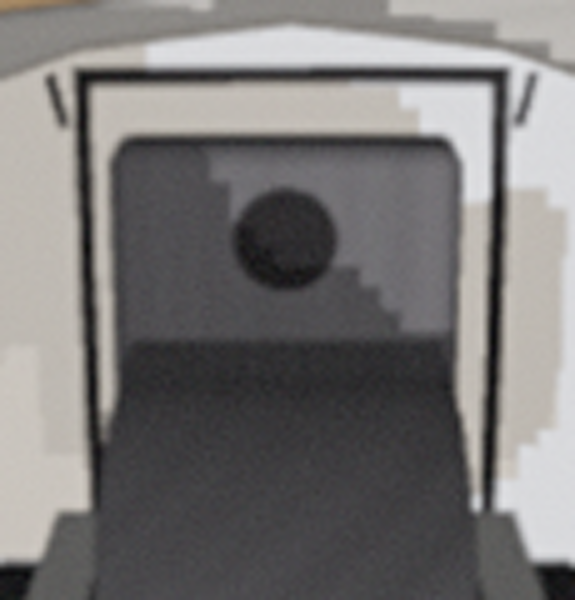

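Held block: y centre −0.0134 against −0.0130 for the outline, and 3.5 mm from the near line (3 mm ideal). Aligned, so lower gently.

```bash
python3 -m handwheel '0 2 0 0 0 0 1;0 4 0 0 0 0 1;0 6 0 0 0 0 1;0 7 0 0 0 0 1;0 7 0 0 0 0 1'; python3 -m handwheel '0 1 0 0 0 0 1;0 1 0 0 0 0 1'
```

```text
t: 14.95
ee_pos: [0.5495, -0.0142, 0.093]
ee_rot: [-1.57, 0.0, 1.564]
contact_force: [0.4, -0.3, -3.4]
finger_gap: 0.0295
t: 15.15
ee_pos: [0.5498, -0.0142, 0.0925]
ee_rot: [-1.571, 0.0, 1.564]
contact_force: [-0.7, 0.5, 0.2]
finger_gap: 0.0293
```

```bash
python3 -m handwheel '0 0.5 0 0 0 0 1;0 0.5 0 0 0 0 1'
python3 - <<'E'
from bl import *
snap("wrist","w11")
m,s=go("w11",[(230,245),(321,335)],(252,314),(178,220),(152,170))
z=s["ee_pos"][2]-.0325
for p in [(248,172.5),(316,172.5),(282.5,192.5)]: print(cast("wrist",p,z,m))
print(s["contact_force"])
E
```

```text
t: 15.35
ee_pos: [0.5498, -0.0142, 0.0924]
ee_rot: [-1.571, 0.0, 1.564]
contact_force: [-2.9, 0.1, 6.6]
finger_gap: 0.0291
42 slope -0.08428324408521545 y@.5485 -0.03497988523712047 -0.03493796113364446
42 slope -0.12558682997445497 y@.5485 0.008972778603592592 0.009035247958521685
near end x 0.5031876294389512 -1.797538494543562
[ 0.54981803 -0.01416931  0.0924073 ] [-9.00137990e+01  1.56895729e-03  8.96324378e+01]
[ 0.50713619 -0.02952268  0.0599073 ]
[0.50731762 0.00233861 0.0599073 ]
[ 0.51689663 -0.01341047  0.0599073 ]
[-2.44965367  0.30000844  6.35325347]
```

View pics/w11.png

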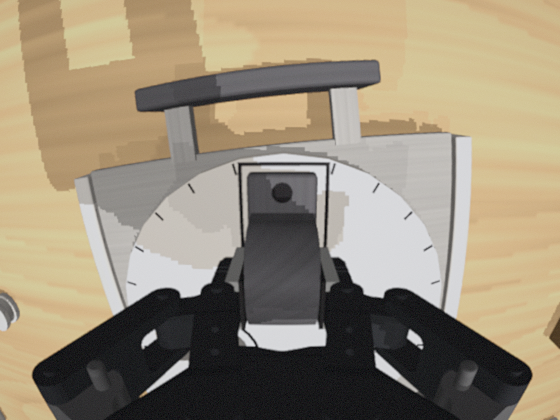

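Run:
```python
from bl import *
im,m=load("w11")
cv2.imwrite("pics/w11c.png",cv2.resize(im[150:235,225:340,::-1],None,fx=6,fy=6,interpolation=cv2.INTER_CUBIC))
for p,z in [((282,164),.05),((282,164.5),.05),((282,172.5),.06)]:print(p,cast("wrist",p,z,m))
print(im[158:178,282].max(1),im[158:178,262].max(1))
```

```text
(282, 164) [ 0.50472015 -0.01357229  0.05      ]
(282, 164.5) [ 0.50497115 -0.0135737   0.05      ]
(282, 172.5) [ 0.50727024 -0.01359349  0.06      ]
[219 221 220 197 123  46  64 139 200 221 220 207 194 155  82  49  69  88
 100 105] [220 221 222 202 128  45  56 135 196 219 208 197 191 158  85  50  60  72
  76  78]
```

View pics/w11c.png

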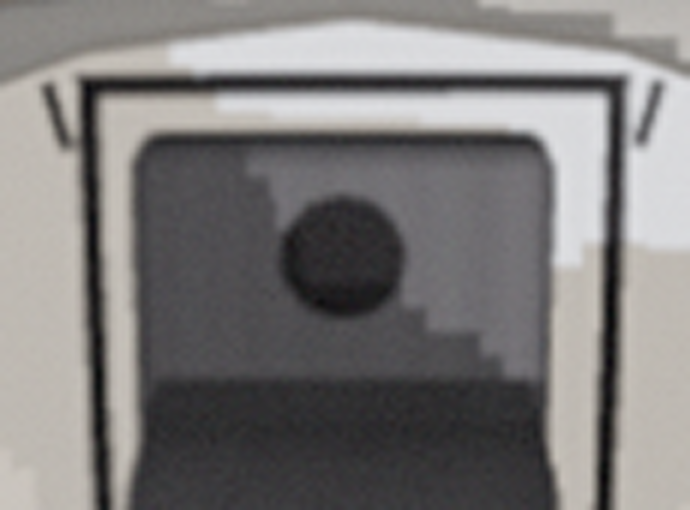

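Outline gap is about 2.5 mm at the near end (3 ideal), and the sides are centred. Release gently.

```bash
python3 -m handwheel '0 0 0 0 0 0 0.4;0 0 0 0 0 0 0.32;0 0 0 0 0 0 0.26;0 0 0 0 0 0 0.2;0 0 0 0 0 0 0.1;0 0 0 0 0 0 0;0 0 0 0 0 0 -0.2;0 0 0 0 0 0 -0.4;0 0 0 0 0 0 -0.4'; python3 -m handwheel '0 -5 0 0 0 0 -0.4;0 -20 0 0 0 0 -0.4;0 -50 0 0 0 0 -0.4;0 -90 0 0 0 0 -0.4;0 -130 0 0 0 0 0;0 -150 0 0 0 0 0.5;0 -150 0 0 0 0 1;0 -150 0 0 0 0 1';python3 - <<'E'
from bl import *
snap("wrist","w12");snap("top","t12")
E
```

```text
t: 16.3
ee_pos: [0.5497, -0.0141, 0.0918]
ee_rot: [-1.571, -0.0, 1.564]
contact_force: [-0.6, 1.2, -0.1]
finger_gap: 0.0596
t: 17.1
ee_pos: [0.5496, -0.0142, 0.2419]
ee_rot: [-1.571, -0.0, 1.564]
contact_force: [-1.3, -1.2, -0.3]
finger_gap: 0.0016
```

View pics/w12.png

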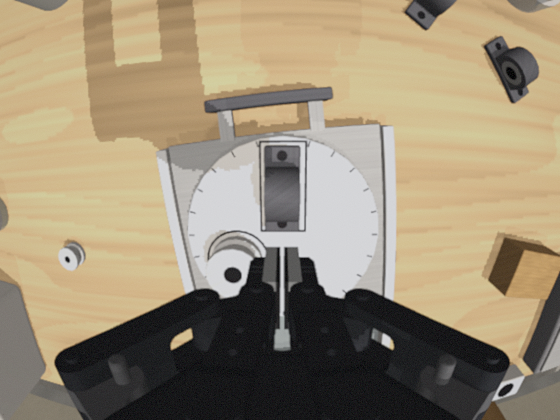

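Run:
```python
from bl import *
im,m=load("w12")
cv2.imwrite("pics/w12c.png",cv2.resize(im[80:300,185:395,::-1],None,fx=2.7,fy=2.7,interpolation=cv2.INTER_CUBIC))
cv2.imwrite("pics/w12d.png",cv2.resize(im[130:240,245:320,::-1],None,fx=5,fy=5,interpolation=cv2.INTER_CUBIC))
# push bar corner front: (206,106),(333,91) top edges; front = upper edge
for z in (.059,):
  for p in [(205,101),(332,88),(208,111),(333,97)]: print(cast("wrist",p,z,m))
```

```text
[ 0.4644381 -0.0844235  0.059    ]
[0.45400358 0.0325176  0.059     ]
[ 0.47399618 -0.08175829  0.059     ]
[0.46239884 0.03345375 0.059     ]
```

View pics/w12c.png

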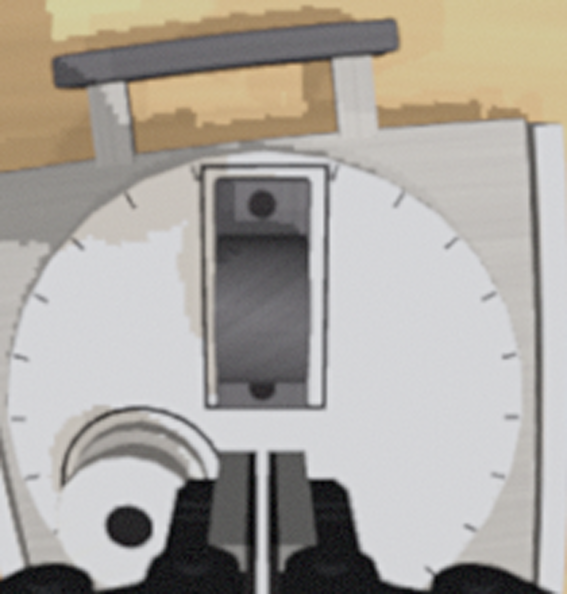

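View pics/w12d.png

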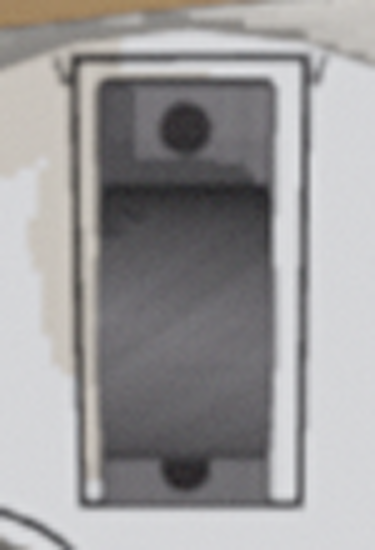

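Run:
```python
from bl import *
im,m=load("w12")
print(im[138:150,275].max(1)); print(im[222:240,275].max(1)); print(im[222:240,300].max(1));print(im[222:240,263].max(1))
for n,p,z in [("nl",(282,142),.05),("nf",(282,146.2),.06),("ff",(282,230.3),.06),("fl",(282,231),.05),("hole",(282.3,155.5),.06)]: print(n,cast("wrist",p,z,m))
cv2.imwrite("pics/w12e.png",cv2.resize(im[215:245,255:315,::-1],None,fx=12,fy=12,interpolation=cv2.INTER_CUBIC))
```

```text
[218 214 165  97 155 207 195 125  81 106 118 120]
[104 117 117 114 112 118 112 109  99 139 203 218 218 216 216 216 216 216]
[213 212 212 212 212 212 213 189 120 131 204 217 217 216 217 217 215 216]
[191 186 187 191 200 211 208 178 112 131 203 217 218 216 217 215 216 215]
nl [ 0.50528929 -0.01344435  0.05      ]
nf [ 0.50839818 -0.01346884  0.06      ]
ff [ 0.59020887 -0.01392264  0.06      ]
fl [ 0.59461177 -0.01394011  0.05      ]
hole [ 0.51705504 -0.01324057  0.06      ]
```

View pics/w12e.png

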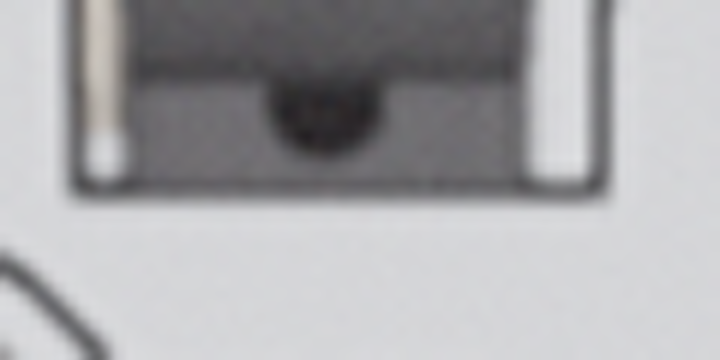

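Both parts are inside their outlines: the foot spans x 0.5077–0.590 between lines at 0.504 and 0.594. The push bar's front face runs from (0.464,−0.084) to (0.454,0.033). That makes the push direction 5.1° and the bar's middle about (0.459,−0.026), which agrees with axis minus 142 mm. Go in front of it with closed fingers.

```bash
python3 -m handwheel '-6 0 45 0 -2 0 1;-12 0 90 0 -4 0 1;-16 0 120 0 -5.5 0 1;-16 0 132 0 -5.5 0 1;-16 0 132 0 -5.5 0 1;-16 30 132 0 -5.5 0 1;-16 70 132 0 -5.5 0 1;-16 115 132 0 -5.5 0 1;-16 155 132 0 -5.5 0 1;-16 180 132 0 -5.5 0 1;-16 187 132 0 -5.5 0 1;-16 187 132 0 -5.5 0 1;-16 187 132 0 -5.5 0 1'
python3 - <<'E'
from bl import *
print(sense()["ee_pos"],np.degrees(sense()["ee_rot"]))
snap("wrist","w13");snap("scene","s13")
im=cv2.imread("pics/s13.png")[150:300,200:400];cv2.imwrite("pics/s13c.png",cv2.resize(im,None,fx=4,fy=4,interpolation=cv2.INTER_CUBIC))
E
```

```text
t: 18.5
ee_pos: [0.4189, -0.0293, 0.0554]
ee_rot: [-1.572, 0.0, 1.66]
contact_force: [0.6, 0.5, 0.4]
finger_gap: 0.0
[ 0.4189045  -0.02931418  0.05541599] [-9.00702097e+01  1.16795235e-02  9.51283182e+01]
```

View pics/w13.png

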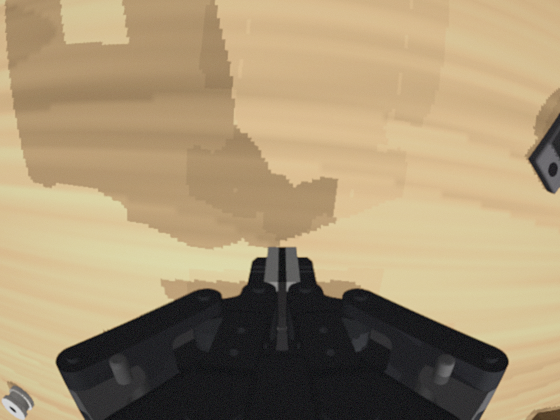

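View pics/s13c.png

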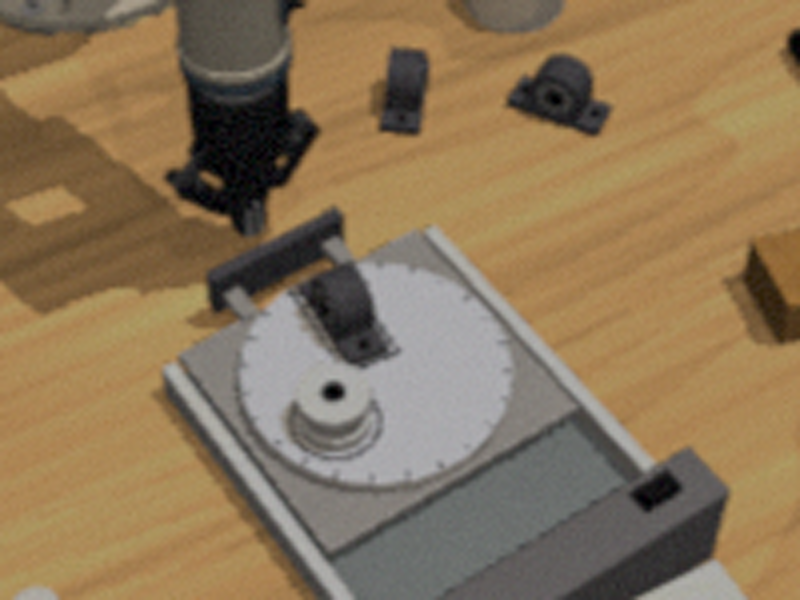

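```bash
python3 -m handwheel '0 0 -8 0 0 0 1;0 0 -15 0 0 0 1;0 0 -19 0 0 0 1;0 0 -21 0 0 0 1;0 0 -22 0 0 0 1;0 0 -23 0 0 0 1;0 0 -24 0 0 0 1;0 0 -25 0 0 0 1;0 0 -26 0 0 0 1'; python3 -m handwheel '0 0 -1 0 0 0 1;0 0 -2 0 0 0 1;0 0 -3 0 0 0 1;0 0 -4 0 0 0 1'
```

```text
t: 19.5
ee_pos: [0.4435, -0.027, 0.0547]
ee_rot: [-1.571, -0.0, 1.66]
contact_force: [-0.2, -0.0, 0.7]
finger_gap: 0.0003
t: 19.9
ee_pos: [0.4463, -0.0266, 0.0546]
ee_rot: [-1.568, -0.0, 1.66]
contact_force: [-5.1, -1.2, 3.3]
finger_gap: -0.0001
```

Contact, −5 N. Pushing on slowly.

```bash
python3 -m handwheel '0 0 -1 0 0 0 1;0 0 -2 0 0 0 1;0 0 -3.5 0 0 0 1;0 0 -5 0 0 0 1;0 0 -7 0 0 0 1;0 0 -9 0 0 0 1;0 0 -11 0 0 0 1;0 0 -13 0 0 0 1;0 0 -15 0 0 0 1;0 0 -17 0 0 0 1;0 0 -19 0 0 0 1;0 0 -21 0 0 0 1;0 0 -23 0 0 0 1;0 0 -25 0 0 0 1;0 0 -27 0 0 0 1;0 0 -29 0 0 0 1;0 0 -31 0 0 0 1;0 0 -33 0 0 0 1;0 0 -34.5 0 0 0 1;0 0 -35.5 0 0 0 1'
```

```text
t: 21.9
ee_pos: [0.4798, -0.0233, 0.0542]
ee_rot: [-1.565, -0.001, 1.66]
contact_force: [-10.7, 0.5, 8.1]
finger_gap: -0.0
```

```bash
python3 -m handwheel '0 0 -1 0 0 0 1;0 0 -2.5 0 0 0 1;0 0 -4 0 0 0 1;0 0 -6 0 0 0 1;0 0 -8 0 0 0 1;0 0 -10 0 0 0 1;0 0 -12 0 0 0 1;0 0 -14 0 0 0 1;0 0 -15 0 0 0 1;0 0 -16 0 0 0 1'
```

```text
t: 22.9
ee_pos: [0.4963, -0.0217, 0.0542]
ee_rot: [-1.566, -0.001, 1.66]
contact_force: [-8.7, 2.0, 4.5]
finger_gap: 0.0004
```

Run:
```python
from bl import *
snap("scene","s14")
im=cv2.imread("pics/s14.png")[150:300,200:400];cv2.imwrite("pics/s14c.png",cv2.resize(im,None,fx=4,fy=4,interpolation=cv2.INTER_CUBIC))
```

```text
(no output)
```

View pics/s14c.png

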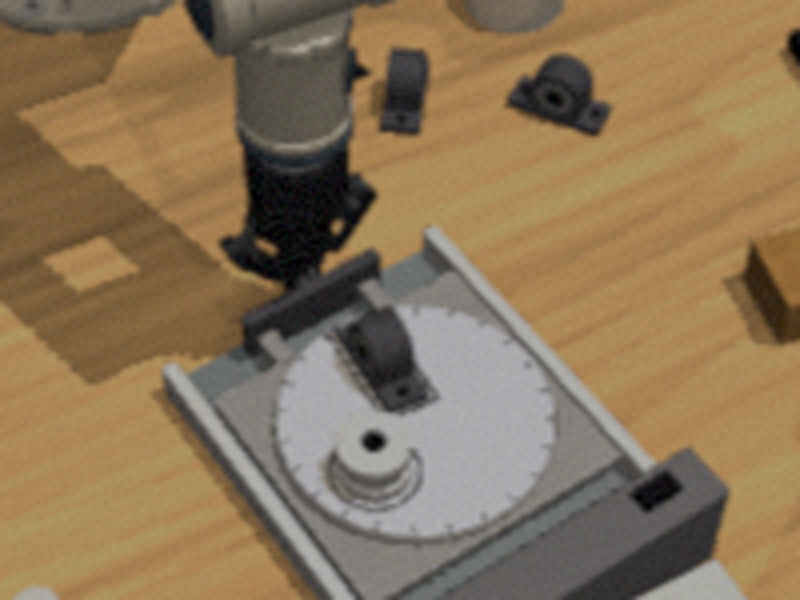

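The tray is at about 50 mm and the disc looks unturned. Push to the stop.

```bash
python3 -m handwheel '0 0 -1 0 0 0 1;0 0 -2 0 0 0 1;0 0 -3 0 0 0 1;0 0 -4 0 0 0 1;0 0 -5 0 0 0 1;0 0 -5 0 0 0 1'
```

```text
t: 23.55
ee_pos: [0.5008, -0.0213, 0.0542]
ee_rot: [-1.565, -0.001, 1.66]
contact_force: [-9.6, 1.6, 6.4]
finger_gap: 0.0002
```

```bash
python3 -m handwheel '0 0 -1 0 0 0 1;0 0 -2 0 0 0 1;0 0 -2 0 0 0 1'; python3 -m handwheel '0 0 -1 0 0 0 1;0 0 -2 0 0 0 1;0 0 -2 0 0 0 1'
```

```text
t: 23.85
ee_pos: [0.5008, -0.0212, 0.0539]
ee_rot: [-1.561, -0.001, 1.66]
contact_force: [-16.5, -0.2, 11.4]
finger_gap: 0.0002
t: 24.15
ee_pos: [0.5009, -0.0212, 0.0536]
ee_rot: [-1.557, -0.001, 1.661]
contact_force: [-20.4, -1.7, 15.9]
finger_gap: 0.0
```

Hard stop reached: the position holds while the force rises. Backing off slowly.

```bash
python3 -m handwheel '0 0 1 0 0 0 1;0 0 2 0 0 0 1;0 0 3 0 0 0 1;0 0 4 0 0 0 1;0 0 5 0 0 0 1;0 0 6 0 0 0 1;0 0 7 0 0 0 1;0 0 8 0 0 0 1;0 0 9 0 0 0 1;0 0 10 0 0 0 1;0 0 11 0 0 0 1;0 0 12 0 0 0 1;0 0 13 0 0 0 1;0 0 14 0 0 0 1;0 0 15 0 0 0 1;0 0 16 0 0 0 1;0 0 18 0 0 0 1;0 0 21 0 0 0 1;0 0 25 0 0 0 1;0 0 30 0 0 0 1'
```

```text
t: 26.15
ee_pos: [0.4776, -0.0239, 0.0548]
ee_rot: [-1.571, 0.0, 1.66]
contact_force: [-0.8, 0.6, 1.0]
finger_gap: -0.0002
```

```bash
python3 -m handwheel '0 0 10 0 0 0 1;0 -20 15 0 0 0 1;0 -60 15 0 0 0 1;0 -105 15 0 0 0 1;0 -150 -5 0 0 0 1;0 -190 -35 0 0 0 1;0 -200 -65 0 0 0 1;0 -200 -75 0 0 0 1;0 -200 -75 0 0 0 1;0 -200 -75 0 0 0 1'
python3 - <<'E'
from bl import *
print(sense()["ee_pos"])
snap("wrist","w15");snap("scene","s15")
im=cv2.imread("pics/s15.png")[150:300,200:400];cv2.imwrite("pics/s15c.png",cv2.resize(im,None,fx=4,fy=4,interpolation=cv2.INTER_CUBIC))
E
```

```text
t: 27.15
ee_pos: [0.5504, -0.0172, 0.253]
ee_rot: [-1.567, -0.0, 1.66]
contact_force: [0.9, -0.3, -0.7]
finger_gap: -0.0002
[ 0.5504439  -0.01721946  0.25301942]
```

View pics/w15.png

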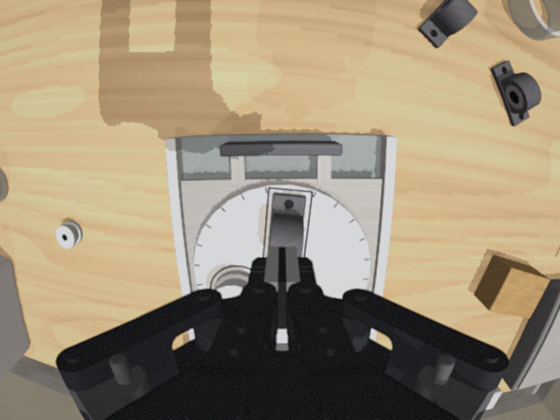

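View pics/s15c.png

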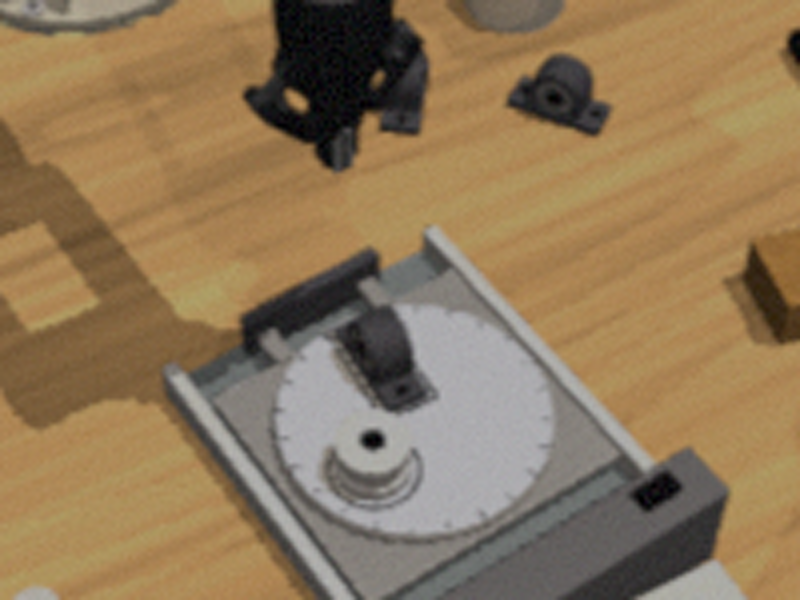

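The tray has held in. One clear view of the disc to check its angle and the placements.

```bash
python3 -m handwheel '0 -10 -30 0 0 0 1;0 -20 -70 0 0 0 1;0 -40 -100 0 0 0 1;0 -60 -110 0 0 0 1;0 -60 -110 0 0 0 1;0 -60 -110 0 0 0 1'
python3 - <<'E'
from bl import *
im,m=snap("wrist","w16");v=im.max(2)
cv2.imwrite("pics/w16c.png",cv2.resize(im[40:280,160:400,::-1],None,fx=2.5,fy=2.5,interpolation=cv2.INTER_CUBIC))
E
```

```text
t: 27.85
ee_pos: [0.6609, -0.0075, 0.3137]
ee_rot: [-1.569, -0.0, 1.66]
contact_force: [0.3, 0.6, 0.6]
finger_gap: 0.0001
```

View pics/w16c.png

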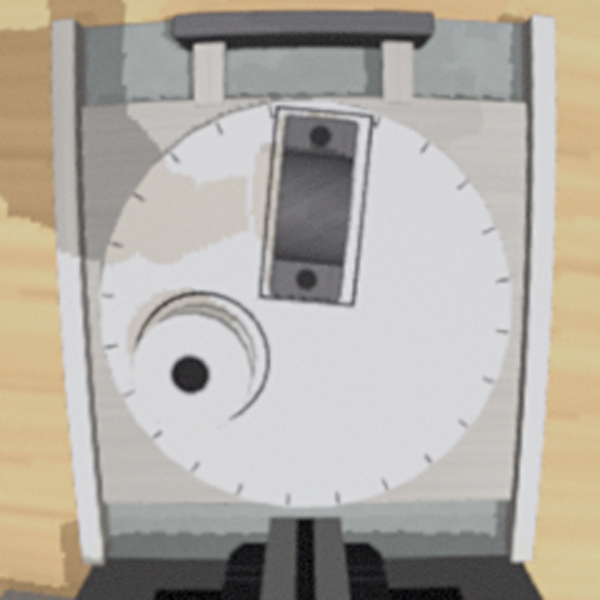

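Run:
```python
from bl import *
im,m=load("w16")
f=lambda x,y,z:cast("wrist",(160+x/2.5,40+y/2.5),z,m)
# outline corners (crop px): nearL,nearR,farR,farL
C=[f(*p,.05) for p in [(277,108),(372,118),(353,303),(262,296)]]
n=(C[0]+C[1])/2;fa=(C[2]+C[3])/2;d=fa-n
print("rect c",(n+fa)/2,np.linalg.norm(d),np.linalg.norm(C[0]-C[1]),"ang",np.degrees(np.arctan2(d[1],d[0])))
a=f(320,136,.06);b=f(307,279,.06);e=b-a;print("block",(a+b)/2,np.degrees(np.arctan2(e[1],e[0])),np.linalg.norm(e))
bo=f(190,375,.086);print("bore",bo)
# expected ring from rect: 
u=-d/np.linalg.norm(d);c=(n+fa)/2;w=np.array([-u[1],u[0],0]);print("ring exp",c+u*-.0775+w*.0476)
g=[f(270,358,.05),f(195,292,.05),f(230,422,.05)];print(g)
r1=f(58,100,.034);r2=f(78,480,.034);e=r2-r1;print("rail",np.degrees(np.arctan2(e[1],e[0])))
l=f(172,17,.059);r=f(433,20,.059);print("bar mid",(l+r)/2,np.linalg.norm(l-r))
```

```text
rect c [ 0.59845813 -0.00751712  0.05      ] 0.08833205473607615 0.04403240601167377 ang 0.09708847848338839
block [ 0.59906838 -0.00876034  0.06      ] 0.0958387283116905 0.06575419864164485
bore [ 0.67546965 -0.05628896  0.086     ]
ring exp [ 0.67603868 -0.05498573  0.05      ]
[array([ 0.67238455, -0.02276778,  0.05      ]), array([ 0.64356092, -0.06083296,  0.05      ]), array([ 0.70593205, -0.03976684,  0.05      ])]
rail 5.3935236869689795
bar mid [ 0.51048838 -0.02176406  0.059     ] 0.11847640651928104
```

The disc angle is unchanged (+0.1° against −0.1° before, within measuring error). Both parts are inside their outlines, and travel is about 49 mm with the tray caught. I'll check once more that it stays, then hand in.

```bash
python3 -m handwheel '0 0 0 0 0 0 1;0 0 0 0 0 0 1;0 0 0 0 0 0 1;0 0 0 0 0 0 1;0 0 0 0 0 0 1'
python3 - <<'E'
from bl import *
a,_=load("w16");b,_=snap("wrist","w17")
print(np.abs(a[40:240].astype(int)-b[40:240]).max(2).mean(), (np.abs(a[40:240].astype(int)-b[40:240]).max(2)>60).sum())
print(sign_off())
E
```

```text
t: 28.4
ee_pos: [0.6621, -0.0074, 0.3147]
ee_rot: [-1.571, -0.0, 1.66]
contact_force: [0.6, 0.0, -0.6]
finger_gap: -0.0002
4.166071428571429 407
the job is handed in; nothing more can be done
None
```

The job is done and handed in at about 28.5 s of the 72 s allowed. The large pulley was set in the round outline, then the bearing block that started farthest from the base in the rectangular one. After that I pushed the tray to its stop with closed fingers, backed off slowly and lifted clear.

**Placement:** The block's centre is within about 1.5 mm of its outline's centre and parallel to it (both at 0.1°). The pulley's centre is also within about 1.5 mm of its outline's centre.

**Turntable:** It reads +0.1° now against about −0.1° before, which is within my measuring error, so I saw no sign of it turning.

**Tray:** The outline has moved in by about 49 mm, against the 48 mm expected at the catch. It stayed in for about 2 s after I let go, and the robot was touching nothing.

**Checks that disagreed:**
- One pixel fit of the short end of the rectangular outline gave an angle off by 2 to 3°. I discarded it for the long sides, which agreed with each other.
- The last picture comparison, 0.5 s apart, showed small differences (407 pixels). The arm had settled about 1 mm between the two shots, which may account for them. I did not look at the second picture separately.

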